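Centre the valve die on the press bed

TASK

Set the square-footed die upright on the small bed on top of the grey stand, gently push it home until its foot is snug against both raised lips of the bed, and keep it lightly pressed against both lips at once for a moment before letting go. It must be left centred on the bed, square with it, no edge overhanging. Do not drop or force it, and leave the other things on the counter where they are.

Things in the scene. Friction and masses are not known exactly. Their poses are not given: they have to be found in the camera images.
- stand: grey cast stand, fixed: foot 124 x 124 mm, 14 mm high, round column, square head plate 104 x 104 mm, its top 50 mm above the counter. Origin: centre of its underside on the counter, z up, x and y parallel to its sides. It carries the bed
- bed_level (a point): point on the stand's z axis level with the bed's flat top, 62 mm above the counter; axes as the stand's. The bed is a steel plate 68 x 68 mm on a rubber pad (gives 1 mm per 6 N) on the head plate, sides parallel to the stand's. It was bolted off centre: up to 10 mm from this point along the stand's x and likewise along y, either way; its pose is NOT measured, so find it by feel or sight
- lip_level (a point): point on the stand's z axis level with the top of the bed's two lips, 70 mm above the counter (8 mm over the bed). Lips are dark steel, 4 mm thick, spring-backed (give 1 mm per 15 N), bear at most 20 N each: one along the bed's +x edge, one along its +y edge (stand's axes); -x and -y edges are open. Lip inner faces are 30 mm from the bed's centre, so the die touching both is centred, 4 mm of bed showing at the open edges
- die: the die: blackened steel, about 0.35 to 0.65 kg, a square foot 60 x 60 mm, 16 mm thick, with a square boss 30 x 30 mm rising from its middle to 48 mm above its underside (the grip; a 14 mm bore runs down the boss). Alike in all four quarter turns. Origin: centre of its underside, z up, x and y parallel to its sides. It starts standing on the counter
- round_die: spare die, blackened steel, ROUND flange 68 mm across and round boss 34 mm across, 40 mm tall; not the one wanted. Origin: centre of its underside, z up
- core_tin: round open tin of brass valve cores, 74 mm across, 45 mm tall. Origin: centre of its underside
- tyre_lever: flat steel tyre lever lying flat, about 300 mm long, 18 mm wide, along its own x. Origin: middle of its underside
- hammer: hammer with a chipped red head and wooden handle lying flat, 280 mm long, handle to its own -x
- stem_a: black rubber valve stem with a brass end, standing upright, 19 mm across, 48 mm tall. Origin: centre of its underside
- stem_b: a second valve stem like stem_a
- soap_jar: amber glass jar with steel cap, 70 mm across, 75 mm tall. Origin: centre of its underside
Not all that is in view belongs to the job. What is shaped like the die but turquoise is not meant.

How it is judged:
By the outcome, as a careful person would: the job done as asked, in the order asked, and still so for the second after the job is handed in, with the robot touching nothing.
It also fails if it takes over 61 s, if anything falls off the work surface, if the arm or the gripper's body presses on something with over 40 N, if the wrist force passes 120 N, or if a joint passes its speed limit or range.

ROBOT

A 7-joint arm with a two-finger parallel gripper is mounted at the origin on the work surface. World frame = base frame: x ahead of the robot, y to its left, z up, the work surface at z = 0. Lengths are in m, angles in rad, forces in N, time in s.
With the tool pointing down it reaches from about 0.4 to 0.85 m from the base axis. Payload 4.5 kg.
Tool frame: the origin (TCP) lies at the very end of the fingers, on their centre line; the grasp point (between the pads) lies 19 mm behind it; z points along the fingers, y is the line along which they close (so a half turn about z gives the same grasp; the last joint's range is limited). The gripper opens to 88 mm and grips with 3 to 60 N. Pads are 18 mm wide; open, the fingers measure 123 mm over their backs; the gripper's body (75 mm by 187 mm) begins 45 mm behind the grasp point.
Start: joints at [1.276, 0.689, -0.195, 1.565, 0.157, 0.902, -0.215], TCP at [0.202, -0.592, 0.239] pointing down, gripper open.
Joint ranges: [-3.01, 3.01], [-0.46, 2.08], [-1.47, 1.51], [0.13, 2.56], [-1, 4.14], [0.04, 2.09], [-2.66, 2.66]. Speed limits (rad/s): [2.57, 2.57, 3.14, 3.14, 3.14, 3.14, 3.14].

INTERFACE

Orientations are given as a rotation vector (axis times angle).
In Python, from cell import monitor, viewer, r gives the robot as it stands.
- The arm moves only by the tool apply_moves, never from a script. Its argument "moves" is a list of rows, each an object of numbers: "dx", "dy", "dz": the shift along the tool's x, y, z in mm; "rx", "ry", "rz": the turn, a rotation vector about the tool's x, y, z in rad. In form: [{"dx": .., "dy": .., "dz": .., "rx": .., "ry": .., "rz": ..}, ...]. A call has 1 to 10 rows; each row shifts and turns the commanded pose from where the row before left it, along the tool's axes as they then stand; what a row does not reach is not made up. A row lasts 1/8 s, in which the tool goes at most 62.5 mm and 10.7 degrees, less where a joint would pass 70% of its speed; a pose out of reach is approached as far as the arm can. A call is refused whole if a number of a shift passes 62.5 or a number of a turn 0.188, either way. A call with a gripper value outside its range is refused whole. "grip" is the gripper command: -1 is shut, 1 is fully open, values between are in proportion, set as the call begins (left out, the last holds). The fingers move at their own pace and stop on an object; "force" is the grip in N (left out, the last holds). Time passes only in rows, so rows that do not move let the fingers close. It gives the time, the measured TCP pose, the force, the opening and the grip force at its end, in the units of the state.
- monitor.read_state(): the state, without advancing time (a new reading comes with each control period).
- viewer.camera(name): name is "side" or "top" or "wrist"; returns a dict with "pixels" (384x512x3 uint8, red, green, blue), "vertical_fov" (degrees; the focal length in pixels is half the picture's height over the tangent of half this angle, whatever the lens; pixels are square), "cx", "cy" (the principal point, pixels), "R" (3x3) and "t" (3): a world point X has camera coordinates R X + t; the wrist camera has in their place "mount" (4x4, takes a point from camera to tool coordinates, whose origin is the TCP and whose axes are the flange's). Camera axes: x right, y down, z forward; pixel columns grow to the right and rows downward; lengths in m; the calibration is good to about 2 mm. A picture is of the moment at which its call begins: read the wrist's pose just before it. There is no depth.
- r.sign_off(): hands the job in; it is judged then, once.
The state is a dict: "time": time; "q": joint angles; "joint_vel": joint speeds; "joint_efforts": joint torques, N m; "position": TCP position; "tool_rot": TCP orientation; "wrist_force": force on the tool from outside, world axes, zero at the start; "moment": the same for the moment, N m; "opening": finger opening in m; "grip_force": force on a finger pad.
Only numpy, scipy, OpenCV 4.12 (cv2) and the standard library are available. Lean on these libraries where they do the work, as an engineer would, in place of code of your own. Each camera call takes 0.05 s, during which the arm holds its last target. There are 200 camera calls.

## Working session

There is one attempt and no reset: what is moved stays moved. The work goes in short steps, Python scripts to look and compute and a tool call to move; the robot and the scene stay as the last step left them, time stands still between calls to the robot, and variables do not carry over. Pictures are saved under pics/ and viewed, at most 10 in all, crops included, and the job is handed in when it is done.

Besides the shell and the picture viewer there is one more tool, called after "Call:" as name(argument=value, ...) on one line, values as JSON. apply_moves: Moves the arm, as the interface text tells. Its arguments: {"type":"object","properties":{"moves":{"type":"array","items":{"type":"object","properties":{"dx":{"type":"number"},"dy":{"type":"number"},"dz":{"type":"number"},"rx":{"type":"number"},"ry":{"type":"number"},"rz":{"type":"number"}}}},"grip":{"type":"number"},"force":{"type":"number"}},"required":["moves"]}

```bash
ls; mkdir -p pics; python3 - <<'E'
from cell import monitor, viewer, r
import cv2,numpy as np,pickle
s=monitor.read_state();print(s)
d={}
for n in("side","top","wrist"):
    c=viewer.camera(n);d[n]=c
    cv2.imwrite(f"pics/{n}0.png",c["pixels"][...,::-1]);print(n,{k:np.round(v,4).tolist() for k,v in c.items() if k!="pixels"})
pickle.dump((s,d),open("s0.pkl","wb"))
a=np.hstack([cv2.resize(d[n]["pixels"],(400,300)) for n in("side","wrist")])
E
```

```text
pics
{'time': 0.0, 'q': array([ 1.27579451,  0.69000999, -0.19452985,  1.5663331 ,  0.15730792,
        0.90248999, -0.21511999]), 'joint_vel': array([-0.00010732,  0.00222055, -0.00124786, -0.00084469, -0.00070005,
       -0.00117442,  0.00213235]), 'joint_efforts': array([-5.83352767e-05, -5.27571809e+01, -1.26694478e+00, -1.53430688e+01,
       -5.25921502e-02,  6.50588656e-03,  1.65453298e-04]), 'position': array([ 0.20157536, -0.59093743,  0.23789712]), 'tool_rot': array([-3.09743978e+00, -5.13987426e-01,  6.68443721e-04]), 'wrist_force': array([ 0.56504764, -0.62709875,  0.36391978]), 'moment': array([-0.00907596, -0.01809831, -0.00186003]), 'grip_force': 0.0, 'opening': 0.08834299358532387}
side {'vertical_fov': 52.2355, 'cx': 254.0666, 'cy': 191.5589, 'R': [[0.9936, -0.1124, -0.0077], [-0.0621, -0.4895, -0.8698], [0.094, 0.8647, -0.4934]], 't': [-0.5935, 0.0775, 0.8557]}
top {'vertical_fov': 56.6432, 'cx': 261.7545, 'cy': 184.3026, 'R': [[0.0101, -0.9995, 0.0307], [-0.9931, -0.0136, -0.1169], [0.1173, -0.0294, -0.9927]], 't': [-0.0735, 0.5899, 0.7971]}
wrist {'vertical_fov': 66.1384, 'cx': 252.5831, 'cy': 190.9371, 'mount': [[0.0004, -0.9658, -0.2592, 0.0665], [1.0, 0.0006, -0.0005, -0.0006], [0.0007, -0.2592, 0.9658, -0.147], [0.0, 0.0, 0.0, 1.0]]}
```

View pics/top0.png

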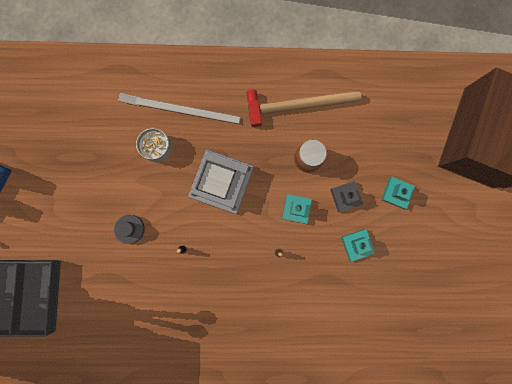

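View pics/side0.png

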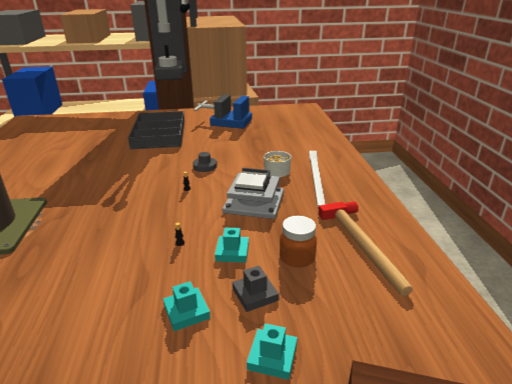

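Top view: die (black, square) at about (347,196) between turquoise decoys; stand at (221,181) with a light bed and dark lips; hammer, jar, tin, stems and round die clear of both. Side view: the die at (255,288), stand (255,193).

```bash
cat > h.py <<'E'
import numpy as np,cv2,pickle
from scipy.spatial.transform import Rotation as Ro
def foc(c): return c["pixels"].shape[0]/2/np.tan(np.radians(c["vertical_fov"])/2)
def pose(c,s=None):
    "camera->world R,origin"
    if "mount" in c:
        T=np.eye(4);T[:3,:3]=Ro.from_rotvec(s["tool_rot"]).as_matrix();T[:3,3]=s["position"]
        M=T@np.asarray(c["mount"]);return M[:3,:3],M[:3,3]
    R=np.asarray(c["R"]);return R.T,-R.T@np.asarray(c["t"])
def onplane(c,uv,z,s=None):
    R,o=pose(c,s);uv=np.atleast_2d(np.asarray(uv,float))
    d=np.c_[(uv[:,0]-c["cx"])/foc(c),(uv[:,1]-c["cy"])/foc(c),np.ones(len(uv))]@R.T
    return o+d*((z-o[2])/d[:,2])[:,None]
def snap(n,name):
    from cell import monitor,viewer
    s=monitor.read_state();c=viewer.camera(n);pickle.dump((s,c),open(name+".pkl","wb"))
    cv2.imwrite(f"pics/{name}.png",c["pixels"][...,::-1]);return s,c
E
python3 - <<'E'
from h import *
s,d=pickle.load(open("s0.pkl","rb"));c=d["top"];p=c["pixels"]
a=cv2.resize(p[140:225,180:260],None,fx=5,fy=5,interpolation=cv2.INTER_CUBIC)
b=cv2.resize(p[155:240,310:380],None,fx=5,fy=5,interpolation=cv2.INTER_CUBIC)
cv2.imwrite("pics/z.png",np.hstack([a,b])[...,::-1])
print(onplane(c,[(221,181)],.06),onplane(c,[(347,196)],.02))
E
```

```text
[[0.59410669 0.02660316 0.06      ]] [[ 0.5672117  -0.27110382  0.02      ]]
```

View pics/z.png

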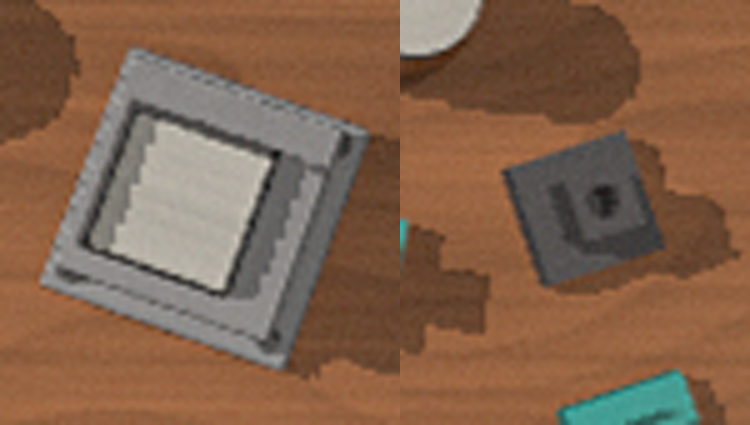

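The crop shows the bed with a dark rim, with the lips unclear at this distance, and the die turned about 18°. The tool's yaw is already close to the die's, so I'll go above it and look from near.

Call:
apply_moves(moves=[{"dx":56,"dy":-23},{"dx":56,"dy":-23},{"dx":56,"dy":-23},{"dx":56,"dy":-23},{"dx":56,"dy":-23},{"dx":56,"dy":-23},{"dx":56,"dy":-23},{"dx":56,"dy":-23},{},{}], grip=1)

```text
$.moves[0]: bad value
```

```bash
python3 - <<'E'
from h import *
s,c=snap("wrist","w1");print(s["time"],s["position"],s["tool_rot"],s["wrist_force"])
p=c["pixels"];hsv=cv2.cvtColor(p,cv2.COLOR_RGB2HSV)
m=((hsv[...,1]<60)&(hsv[...,2]<110)).astype(np.uint8)
m=cv2.morphologyEx(m,cv2.MORPH_OPEN,np.ones((5,5)))
for k in cv2.findContours(m,0,1)[0]:
    if cv2.contourArea(k)>800: q=cv2.minAreaRect(k);print(cv2.contourArea(k),q,onplane(c,[q[0]],.016,s),onplane(c,cv2.boxPoints(q),.016,s)[:,:2].round(4).tolist())
E
```

```text
0.15 [ 0.20165122 -0.59111688  0.23813619] [-3.09797939e+00 -5.14057621e-01  4.68684186e-04] [-0.84842356 -0.30749531  0.01101064]
29939.0 ((255.5, 308.0), (150.0, 511.0), 90.0) [[ 0.0054514  -0.66144103  0.016     ]] [[0.0044, -0.2969], [0.2276, -0.9484], [0.0067, -1.0846], [-0.2545, -0.3256]]
3278.0 ((108.4285888671875, 261.24749755859375), (50.3968391418457, 134.66696166992188), 74.20759582519531) [[ 0.01025112 -0.44414173  0.016     ]] [[-0.0129, -0.3487], [0.0972, -0.5044], [0.0337, -0.5405], [-0.0843, -0.3786]]
14704.0 ((436.5, 197.0), (272.0, 149.0), 90.0) [[ 0.24028272 -0.82971138  0.016     ]] [[0.359, -0.6701], [0.4147, -0.8331], [0.088, -1.0345], [0.0162, -0.8253]]
```

View pics/w1.png

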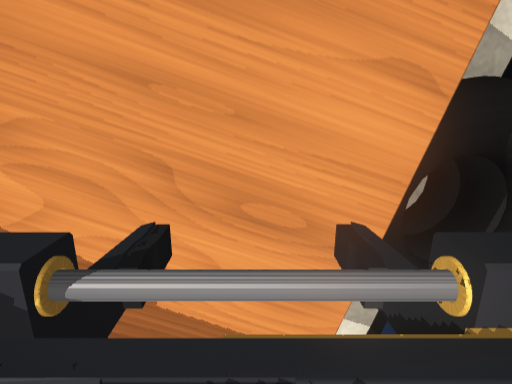

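Each row needs all six numbers, so that call was refused. The wrist picture shows the counter between the open fingers, tips at (160,235) and (345,235); a point below the TCP would appear near row 164.

Call:
apply_moves(moves=[{"dx":56,"dy":-23,"dz":0,"rx":0,"ry":0,"rz":0},{"dx":56,"dy":-23,"dz":0,"rx":0,"ry":0,"rz":0},{"dx":56,"dy":-23,"dz":0,"rx":0,"ry":0,"rz":0},{"dx":56,"dy":-23,"dz":0,"rx":0,"ry":0,"rz":0},{"dx":56,"dy":-23,"dz":0,"rx":0,"ry":0,"rz":0},{"dx":56,"dy":-23,"dz":0,"rx":0,"ry":0,"rz":0},{"dx":56,"dy":-23,"dz":0,"rx":0,"ry":0,"rz":0},{"dx":56,"dy":-23,"dz":0,"rx":0,"ry":0,"rz":0},{"dx":0,"dy":0,"dz":0,"rx":0,"ry":0,"rz":0}], grip=1)

```text
time: 1.32
position: [0.5711, -0.2658, 0.2384]
tool_rot: [-3.093, -0.53, -0.006]
wrist_force: [0.4, 0.9, 0.1]
opening: 0.088
grip_force: 0.0
```

```bash
python3 - <<'E'
from h import *
s,c=snap("wrist","w2");print(s["time"],s["position"],s["tool_rot"],s["wrist_force"])
p=c["pixels"];hsv=cv2.cvtColor(p,cv2.COLOR_RGB2HSV)
m=((hsv[...,1]<60)&(hsv[...,2]<110)).astype(np.uint8)
m=cv2.morphologyEx(m,cv2.MORPH_OPEN,np.ones((5,5)))
for k in cv2.findContours(m,0,1)[0]:
    if cv2.contourArea(k)>800: q=cv2.minAreaRect(k);print(cv2.contourArea(k),q,onplane(c,[q[0]],.016,s),onplane(c,cv2.boxPoints(q),.016,s)[:,:2].round(4).tolist())
E
```

```text
1.325 [ 0.57105203 -0.26581411  0.23844787] [-3.09293178 -0.52964874 -0.00617973] [0.44694636 0.94582859 0.14917511]
5919.0 ((437.5, 283.0), (99.99998474121094, 146.99996948242188), 90.0) [[ 0.50132813 -0.56527764  0.016     ]] [[0.5357, -0.4357], [0.6016, -0.6215], [0.4635, -0.7078], [0.3906, -0.5032]]
33379.5 ((255.5, 303.5), (159.0, 511.0), 90.0) [[ 0.38395208 -0.33479405  0.016     ]] [[0.3845, 0.029], [0.6128, -0.6145], [0.3834, -0.7579], [0.1139, -0.0048]]
1248.0 ((373.1646728515625, 256.26593017578125), (86.27510070800781, 35.97005081176758), 39.20720291137695) [[ 0.50858624 -0.4621321   0.016     ]] [[0.5063, -0.3963], [0.5532, -0.4088], [0.5109, -0.5296], [0.4604, -0.5197]]
892.0 ((17.0, 62.0), (80.0, 34.0), 90.0) [[0.59561301 0.03574853 0.016     ]] [[0.6316, 0.0598], [0.6444, 0.0235], [0.5573, 0.0101], [0.5436, 0.0488]]
```

View pics/w2.png

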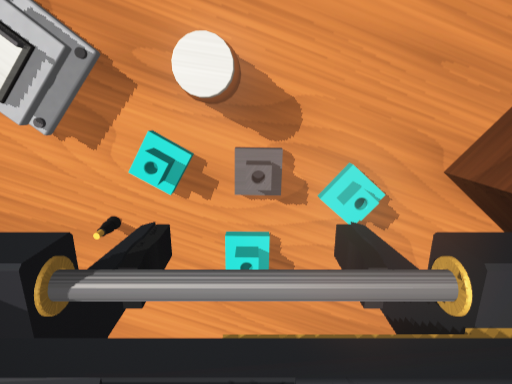

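The wrist view shows the die at (258,171), square with the tool, with decoys at (160,163), (352,194) and (247,255) and the jar at (202,64). I'll refine its position from the mask.

```bash
python3 - <<'E'
from h import *
s,c=pickle.load(open("w2.pkl","rb"))
p=c["pixels"];hsv=cv2.cvtColor(p,cv2.COLOR_RGB2HSV);print(p[153,240],p[165,270],p[190,300],p[150,270])
m=((hsv[...,1]<90)&(hsv[...,2]<125)).astype(np.uint8)
m[:,:220]=0;m[:,300:]=0;m[:130]=0;m[215:]=0
k=max(cv2.findContours(m,0,1)[0],key=cv2.contourArea);q=cv2.minAreaRect(k);print(q)
w=onplane(c,cv2.boxPoints(q),.012,s);print(w.round(4))
# bore: dark spot
mm=((p.max(2)<50)).astype(np.uint8);mm[:160]=0;mm[190:]=0;mm[:,:240]=0;mm[:,280:]=0
b=np.argwhere(mm)[:,::-1].mean(0);W=onplane(c,[b],.047,s)[0];print(b,mm.sum(),W)
R=Ro.from_rotvec(s["tool_rot"]).as_matrix()
for C in(W,w.mean(0)):print("tool offset",R.T@(C-s["position"])*1000)
x=R[:,0];print("tool yaw",np.degrees(np.arctan2(x[1],x[0])),R[:,2])
e=[w[(i+1)%4]-w[i] for i in range(4)];print([(np.degrees(np.arctan2(v[1],v[0]))%90,np.linalg.norm(v)) for v in e])
E
```

```text
[125 113 110] [112 101  97] [159  96  52] [125 113 109]
((258.0, 171.0), (46.0, 46.0), 90.0)
[[ 0.5852 -0.2357  0.012 ]
 [ 0.6046 -0.2904  0.012 ]
 [ 0.5483 -0.3118  0.012 ]
 [ 0.5281 -0.2549  0.012 ]]
[nan nan] 0 [nan nan nan]
tool offset [nan nan nan]
tool offset [ -7.6898848    6.12004469 226.39870631]
tool yaw 19.434332879322262 [ 0.00326902  0.00424531 -0.99998565]
[(np.float64(19.483587847241836), np.float64(0.05805916238837119)), (np.float64(20.86662188651252), np.float64(0.06021008433799999)), (np.float64(19.5168403811533), np.float64(0.06045254531743004)), (np.float64(18.589292745568237), np.float64(0.06023496571649927))]<stdin>:10: RuntimeWarning: Mean of empty slice.
  ret = um.true_divide(
```

Call:
apply_moves(moves=[{"dx":-4,"dy":3,"dz":50,"rx":0,"ry":0,"rz":0},{"dx":-4,"dy":3,"dz":50,"rx":0,"ry":0,"rz":0},{"dx":0,"dy":0,"dz":50,"rx":0,"ry":0,"rz":0},{"dx":0,"dy":0,"dz":45,"rx":0,"ry":0,"rz":0},{"dx":0,"dy":0,"dz":15,"rx":0,"ry":0,"rz":0},{"dx":0,"dy":0,"dz":8,"rx":0,"ry":0,"rz":0},{"dx":0,"dy":0,"dz":0,"rx":0,"ry":0,"rz":0}])

```text
time: 2.25
position: [0.5613, -0.2818, 0.0218]
tool_rot: [3.098, 0.513, 0.002]
wrist_force: [-0.3, 0.5, 0.9]
opening: 0.0883
grip_force: 0.0
```

Call:
apply_moves(moves=[{"dx":0,"dy":0,"dz":0,"rx":0,"ry":0,"rz":0},{"dx":0,"dy":0,"dz":0,"rx":0,"ry":0,"rz":0},{"dx":0,"dy":0,"dz":0,"rx":0,"ry":0,"rz":0},{"dx":0,"dy":0,"dz":0,"rx":0,"ry":0,"rz":0},{"dx":0,"dy":0,"dz":0,"rx":0,"ry":0,"rz":0},{"dx":0,"dy":0,"dz":0,"rx":0,"ry":0,"rz":0}], grip=-1, force=30)

```text
time: 3.0
position: [0.5596, -0.2778, 0.0206]
tool_rot: [-3.094, -0.515, 0.004]
wrist_force: [-4.0, 7.8, 6.0]
opening: 0.0303
grip_force: 3.7
```

Call:
apply_moves(moves=[{"dx":0,"dy":0,"dz":0,"rx":0,"ry":0,"rz":0},{"dx":0,"dy":0,"dz":-5,"rx":0,"ry":0,"rz":0},{"dx":0,"dy":0,"dz":-15,"rx":0,"ry":0,"rz":0},{"dx":0,"dy":0,"dz":-40,"rx":0,"ry":0,"rz":0},{"dx":0,"dy":0,"dz":-40,"rx":0,"ry":0,"rz":0},{"dx":0,"dy":0,"dz":-40,"rx":0,"ry":0,"rz":0},{"dx":0,"dy":0,"dz":-20,"rx":0,"ry":0,"rz":0},{"dx":0,"dy":0,"dz":0,"rx":0,"ry":0,"rz":0}])

```text
time: 4.0
position: [0.5617, -0.282, 0.1829]
tool_rot: [3.097, 0.512, 0.005]
wrist_force: [0.3, 0.3, -6.0]
opening: 0.0298
grip_force: 30.0
```

Call:
apply_moves(moves=[{"dx":8,"dy":-40,"dz":0,"rx":0,"ry":0,"rz":0},{"dx":8,"dy":-45,"dz":0,"rx":0,"ry":0,"rz":0},{"dx":9,"dy":-50,"dz":0,"rx":0,"ry":0,"rz":0},{"dx":9,"dy":-50,"dz":0,"rx":0,"ry":0,"rz":0},{"dx":9,"dy":-50,"dz":0,"rx":0,"ry":0,"rz":0},{"dx":9,"dy":-50,"dz":0,"rx":0,"ry":0,"rz":0},{"dx":8,"dy":-50,"dz":0,"rx":0,"ry":0,"rz":0},{"dx":0,"dy":0,"dz":0,"rx":0,"ry":0,"rz":0.16},{"dx":0,"dy":0,"dz":0,"rx":0,"ry":0,"rz":0.17},{"dx":0,"dy":0,"dz":0,"rx":0,"ry":0,"rz":0.17}])

```text
time: 5.25
position: [0.5086, 0.0553, 0.1798]
tool_rot: [3.128, -0.277, -0.003]
wrist_force: [-0.2, 0.1, -4.8]
opening: 0.0297
grip_force: 30.0
```

Call:
apply_moves(moves=[{"dx":0,"dy":0,"dz":0,"rx":0,"ry":0,"rz":0.17},{"dx":0,"dy":0,"dz":0,"rx":0,"ry":0,"rz":0},{"dx":0,"dy":0,"dz":0,"rx":0,"ry":0,"rz":0},{"dx":0,"dy":0,"dz":0,"rx":0,"ry":0,"rz":0}])

```text
time: 5.75
position: [0.5093, 0.0554, 0.1805]
tool_rot: [3.096, -0.531, -0.001]
wrist_force: [-1.1, -0.4, -6.2]
opening: 0.0297
grip_force: 30.0
```

```bash
python3 - <<'E'
from h import *
s,c=snap("wrist","w3");print(s["time"],s["position"],s["tool_rot"],s["wrist_force"],s["q"],s["opening"],s["grip_force"])
cv2.imwrite("pics/w3b.png",cv2.resize(c["pixels"][...,::-1],(768,576),interpolation=cv2.INTER_CUBIC))
E
```

```text
5.75 [0.5092724  0.05535711 0.18053371] [ 3.09634496e+00 -5.31128838e-01 -5.50952260e-04] [-1.08126896 -0.40116869 -6.20001712] [-0.27514087  0.636143    0.12411936  1.97222973 -0.14330495  0.54178682
 -1.96264674] 0.02968024150392619 29.973381675663404
```

View pics/w3b.png

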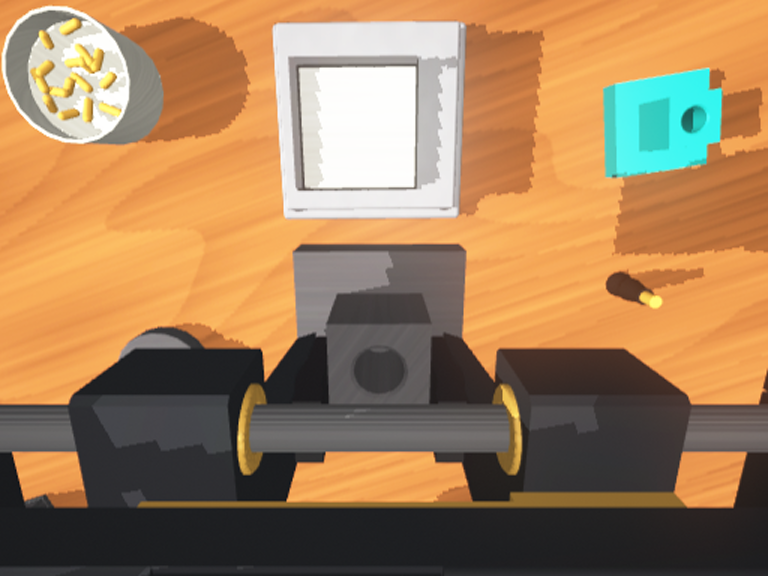

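The wrist view (shown at 1.5x) has the die held square. The bed's plate spans about (300..417, 66..188), with dark lips along its top (tool +x) and left (tool −y) edges. So stand +x equals tool +x and the yaw is about −20°. Next I'll measure the bed's edges.

```bash
python3 - <<'E'
from h import *
s,c=pickle.load(open("w3.pkl","rb"));g=c["pixels"].mean(2)
np.set_printoptions(linewidth=200)
for r_ in(70,100): print("row",r_,g[r_,184:312].astype(int).tolist())
for q in(220,250): print("col",q,g[10:150,q].astype(int).tolist())
E
```

```text
row 70 [178, 237, 238, 241, 236, 235, 235, 235, 235, 230, 159, 150, 151, 151, 136, 94, 151, 224, 227, 227, 228, 228, 228, 228, 228, 228, 229, 230, 230, 246, 253, 253, 253, 253, 253, 253, 253, 253, 253, 253, 253, 253, 253, 253, 253, 253, 253, 253, 253, 253, 253, 253, 253, 253, 253, 253, 253, 253, 253, 253, 253, 253, 253, 253, 253, 253, 253, 253, 253, 253, 253, 253, 253, 253, 253, 253, 253, 253, 253, 253, 253, 253, 253, 253, 253, 253, 253, 253, 253, 253, 253, 253, 253, 142, 137, 187, 191, 191, 191, 191, 191, 190, 190, 189, 188, 188, 187, 186, 186, 185, 233, 235, 234, 234, 234, 234, 234, 234, 234, 224, 173, 182, 182, 169, 154, 141, 139, 138]
row 100 [163, 164, 184, 240, 227, 241, 237, 236, 236, 236, 236, 203, 154, 149, 150, 151, 114, 90, 212, 219, 219, 220, 220, 221, 220, 220, 220, 221, 221, 251, 251, 251, 251, 251, 252, 252, 252, 252, 252, 252, 252, 252, 252, 252, 252, 252, 252, 252, 252, 252, 252, 252, 252, 252, 252, 252, 252, 252, 252, 252, 252, 252, 252, 252, 252, 252, 252, 252, 252, 252, 252, 252, 252, 252, 252, 252, 252, 252, 252, 252, 252, 252, 252, 252, 252, 252, 252, 252, 252, 
[... 912 characters left out ...]
[162, 164, 166, 167, 198, 219, 229, 232, 232, 232, 232, 232, 233, 233, 233, 233, 233, 233, 233, 234, 234, 234, 234, 235, 235, 235, 229, 192, 159, 159, 160, 160, 137, 110, 166, 246, 253, 253, 253, 253, 253, 253, 253, 253, 253, 253, 253, 253, 253, 253, 253, 253, 253, 253, 253, 253, 253, 253, 253, 253, 253, 253, 253, 253, 253, 253, 253, 253, 253, 253, 253, 253, 253, 253, 253, 253, 253, 253, 252, 252, 252, 252, 253, 253, 253, 253, 253, 253, 253, 252, 252, 252, 252, 253, 253, 253, 253, 253, 253, 253, 253, 253, 253, 253, 253, 253, 253, 253, 253, 253, 253, 253, 252, 252, 238, 157, 178, 231, 239, 239, 239, 240, 239, 240, 240, 239, 239, 235, 219, 229, 239, 239, 239, 235, 224, 186, 170, 178, 180, 182]
```

```bash
python3 - <<'E'
from h import *
s,c=pickle.load(open("w3.pkl","rb"))
R=Ro.from_rotvec(s["tool_rot"]).as_matrix()
yaw=np.arctan2(R[1,0],R[0,0]);print("yaw",np.degrees(yaw),R[:,2])
def T(uv,z): # level tool-aligned frame, mm
    d=(onplane(c,uv,z,s)-s["position"])*1000
    x=np.array([np.cos(yaw),np.sin(yaw)]);y=np.array([x[1],-x[0]])
    return np.c_[d[:,:2]@x,d[:,:2]@y].round(1).tolist()
print("y-lip outer",T([(193.7,70),(195.2,100)],.07))
print("y-lip inner top",T([(198.2,70),(199.9,100)],.07))
print("y-lip base",T([(200.3,70),(201.8,100)],.062))
print("-y edge",T([(277,70),(276.2,100)],.062))
print("x-lip outer",T([(220,37),(250,36.9)],.07))
print("x-lip inner top",T([(220,42.2),(250,42.2)],.07))
print("x-lip base",T([(220,44.7),(250,44.3)],.062))
print("-x edge",T([(220,125.3),(250,124.9)],.062))
# die underside/foot: top far corners of foot at rows ~ (294,246),(465,246)/1.5 ; foot top z
zt=s["position"][2]-.0205+.016
print("foot far corners",T([(196,164),(310,164)],zt), "boss far",T([(329/1.5,294/1.5),(429/1.5,294/1.5)],s["position"][2]-.0205+.048))
E
```

```text
yaw -19.4669084737577 [-3.49847977e-04  3.51222971e-05 -9.99999938e-01]
y-lip outer [[98.8, -48.7], [75.5, -48.6]]
y-lip inner top [[98.8, -45.0], [75.5, -44.7]]
y-lip base [[99.8, -44.6], [75.7, -44.5]]
-y edge [[99.9, 19.8], [75.8, 19.6]]
x-lip outer [[123.2, -26.6], [123.3, -2.8]]
x-lip inner top [[119.5, -26.7], [119.5, -2.8]]
x-lip base [[119.3, -27.6], [119.6, -2.9]]
-x edge [[54.5, -29.4], [54.8, -3.0]]
foot far corners [[39.8, -30.1], [39.9, 29.1]] boss far [[31.8, -14.7], [31.8, 13.4]]
```

```bash
python3 - <<'E'
from h import *
s,c=pickle.load(open("w3.pkl","rb"));g=c["pixels"].mean(2)
for q in(210,225,252): print("col",q,g[155:245,q].astype(int).tolist())
for r_ in(180,225): print("row",r_,g[r_,185:325].astype(int).tolist())
E
```

```text
col 210 [164, 165, 166, 167, 168, 169, 170, 141, 83, 71, 70, 70, 90, 128, 143, 140, 138, 138, 139, 141, 141, 139, 140, 141, 142, 142, 141, 140, 139, 139, 140, 139, 139, 140, 140, 139, 142, 144, 142, 139, 136, 135, 135, 136, 137, 138, 139, 139, 140, 142, 144, 143, 141, 139, 140, 141, 141, 139, 138, 135, 136, 137, 136, 134, 132, 135, 108, 79, 77, 64, 40, 29, 29, 29, 28, 28, 29, 28, 28, 28, 29, 28, 28, 28, 27, 29, 28, 28, 28, 28]
col 225 [172, 173, 175, 176, 176, 176, 173, 144, 86, 74, 74, 73, 105, 137, 144, 141, 139, 141, 142, 142, 142, 141, 141, 141, 141, 141, 141, 139, 140, 139, 139, 138, 139, 140, 139, 138, 140, 141, 140, 138, 110, 72, 62, 61, 61, 62, 62, 61, 61, 62, 62, 61, 61, 61, 61, 61, 60, 59, 60, 60, 63, 81, 93, 92, 92, 92, 93, 93, 94, 94, 94, 92, 91, 91, 91, 91, 91, 91, 92, 92, 93, 93, 93, 94, 93, 94, 96, 97, 96, 94]
col 252 [173, 172, 170, 172, 174, 176, 177, 149, 93, 81, 80, 79, 109, 138, 145, 144, 143, 144, 144, 144, 143, 143, 142, 143, 142, 141, 141, 141, 140, 140, 140, 139, 139, 140, 140, 139, 118, 98, 97, 97, 83, 68, 65, 65, 64, 65, 63, 63, 63, 61, 61, 61, 61, 61, 61, 6
[... 747 characters left out ...]
 107, 106, 107, 107, 107, 153, 165, 166, 165, 165, 166, 166, 165, 166, 167, 168, 169, 171, 173, 174]
row 225 [164, 164, 164, 164, 165, 165, 166, 166, 167, 168, 170, 171, 161, 108, 63, 46, 35, 34, 34, 33, 34, 34, 33, 33, 31, 40, 31, 29, 30, 30, 29, 30, 43, 88, 91, 91, 92, 93, 93, 94, 94, 92, 91, 92, 92, 92, 93, 93, 94, 95, 95, 96, 97, 97, 96, 94, 93, 93, 92, 91, 90, 91, 91, 92, 95, 94, 94, 93, 92, 93, 93, 94, 95, 96, 96, 96, 94, 93, 92, 92, 94, 97, 98, 97, 97, 96, 95, 95, 94, 94, 94, 94, 95, 96, 94, 94, 95, 96, 97, 96, 96, 97, 68, 42, 39, 39, 40, 40, 40, 40, 45, 43, 45, 46, 46, 46, 46, 46, 47, 47, 51, 64, 72, 130, 162, 164, 165, 165, 166, 165, 164, 163, 164, 165, 166, 168, 170, 171, 170, 171]
```

```bash
cat >> h.py <<'E'
def T(c,s,uv,z):
    "offset from TCP, level tool-aligned x,y in mm"
    R=Ro.from_rotvec(s["tool_rot"]).as_matrix();yaw=np.arctan2(R[1,0],R[0,0])
    d=(onplane(c,uv,z,s)-s["position"])*1000
    x=np.array([np.cos(yaw),np.sin(yaw)]);y=np.array([x[1],-x[0]])
    return np.c_[d[:,:2]@x,d[:,:2]@y].round(1).tolist()
E
python3 - <<'E'
from h import *
s,c=pickle.load(open("w3.pkl","rb"));b=s["position"][2]-.0205
print("foot bottom",T(c,s,[(210,162.6),(252,162.6)],b),"foot top",T(c,s,[(210,167.5),(252,167.5)],b+.016))
print("boss base",T(c,s,[(225,195.5),(252,195.5)],b+.016),"boss top",T(c,s,[(225,216),(252,216)],b+.048))
print("sides",T(c,s,[(195.9,180),(310,180)],b+.016))
E
```

```text
foot bottom [[37.9, -25.1], [37.9, -1.0]] foot top [[38.0, -22.8], [38.0, -1.0]]
boss base [[22.8, -15.4], [22.9, -1.0]] boss top [[22.8, -12.5], [22.8, -0.9]]
sides [[31.3, -30.5], [31.4, 29.6]]
```

The die centre sits at tool (+7.9, −0.4) mm and the bed centre at (+89.0, −14.5), with matching yaw. I'll move to 4 mm short of both lips, above lip height, and check.

Call:
apply_moves(moves=[{"dx":15,"dy":-2,"dz":0,"rx":0,"ry":0,"rz":0},{"dx":20,"dy":-3,"dz":0,"rx":0,"ry":0,"rz":0},{"dx":20,"dy":-3,"dz":10,"rx":0,"ry":0,"rz":0},{"dx":15,"dy":-2,"dz":20,"rx":0,"ry":0,"rz":0},{"dx":7,"dy":0,"dz":20,"rx":0,"ry":0,"rz":0},{"dx":0,"dy":0,"dz":20,"rx":0,"ry":0,"rz":0},{"dx":0,"dy":0,"dz":8,"rx":0,"ry":0,"rz":0},{"dx":0,"dy":0,"dz":0,"rx":0,"ry":0,"rz":0},{"dx":0,"dy":0,"dz":0,"rx":0,"ry":0,"rz":0},{"dx":0,"dy":0,"dz":0,"rx":0,"ry":0,"rz":0}])

```text
time: 7.05
position: [0.5858, 0.0392, 0.1035]
tool_rot: [-3.096, 0.533, -0.002]
wrist_force: [0.5, 0.1, -5.2]
opening: 0.0301
grip_force: 30.0
```

```bash
python3 - <<'E'
from h import *
s0,_=pickle.load(open("w3.pkl","rb"))
s,c=snap("wrist","w4");print(s["time"],s["position"],s["tool_rot"],s["wrist_force"])
d=(s["position"]-s0["position"])*1000
R=Ro.from_rotvec(s0["tool_rot"]).as_matrix();print("moved in old tool axes",R.T@d)
R=Ro.from_rotvec(s["tool_rot"]).as_matrix();print("yaw",np.degrees(np.arctan2(R[1,0],R[0,0])),R[:,2])
cv2.imwrite("pics/w4b.png",cv2.resize(c["pixels"][...,::-1][40:256,130:380],(750,648)[::1] if 0 else (690,596),interpolation=cv2.INTER_CUBIC))
E
```

```text
7.05 [0.58579006 0.03919543 0.10347675] [-3.09569941e+00  5.33046224e-01 -2.22201924e-03] [ 0.46664904  0.12631119 -5.15164132]
moved in old tool axes [ 77.55585797 -10.26909881  77.02962404]
yaw -19.539849322833078 [ 1.45110359e-03  9.03193875e-05 -9.99998943e-01]
```

View pics/w4b.png

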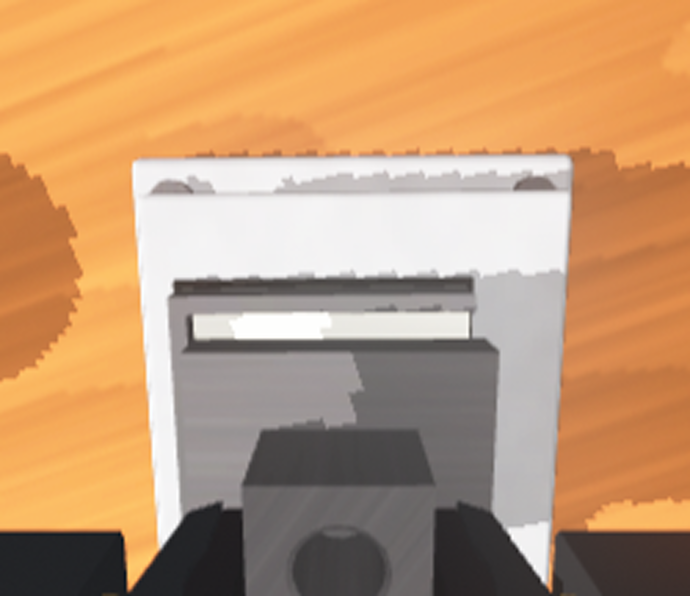

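The die is over the bed, with the dark lips at the top (row 290 in the crop) and left (col 185). The plate still shows between the foot's front edge (row 342) and the lip, as intended. A numeric check follows.

```bash
python3 - <<'E'
from h import *
s,c=pickle.load(open("w4.pkl","rb"));b=s["position"][2]-.0205;g=c["pixels"].mean(2)
print(g[138:172,230].astype(int).tolist());print(g[138:172,270].astype(int).tolist())
for r_ in(157,180):print(g[r_,186:206].astype(int).tolist(),g[r_,294:316].astype(int).tolist())
f=lambda u,v,z:T(c,s,[(130+u/2.76,40+v/2.76)],z)
print("lip base",f(192,313,.062),"lip inner top",f(190,309,.07),"foot bottom corner",f(192,341,b),"right",f(488,341,b))
E
```

```text
[242, 243, 202, 96, 72, 72, 81, 88, 96, 136, 156, 157, 156, 156, 157, 211, 251, 253, 253, 253, 253, 253, 253, 253, 237, 111, 80, 80, 80, 102, 142, 157, 155, 153]
[227, 195, 143, 77, 77, 88, 94, 92, 110, 144, 159, 158, 158, 138, 119, 200, 233, 233, 232, 231, 231, 230, 230, 233, 189, 101, 84, 84, 82, 96, 111, 115, 114, 114]
[243, 243, 243, 243, 243, 167, 152, 153, 152, 153, 153, 114, 73, 69, 224, 229, 229, 229, 229, 229] [235, 234, 234, 234, 235, 235, 126, 187, 192, 192, 191, 191, 191, 191, 191, 192, 192, 192, 192, 193, 193, 192]
[243, 242, 243, 243, 243, 243, 214, 157, 150, 151, 155, 155, 155, 155, 155, 155, 155, 155, 155, 155] [112, 112, 112, 112, 113, 112, 113, 113, 113, 113, 113, 112, 113, 113, 113, 114, 167, 188, 188, 188, 188, 187]
lip base [[40.3, -34.7]] lip inner top [[42.3, -33.6]] foot bottom corner [[37.4, -31.1]] right [[37.4, 30.4]]
```

Gaps are about 3.5 mm to both lips. Lowering gently.

Call:
apply_moves(moves=[{"dx":0,"dy":0,"dz":6,"rx":0,"ry":0,"rz":0},{"dx":0,"dy":0,"dz":6,"rx":0,"ry":0,"rz":0},{"dx":0,"dy":0,"dz":4,"rx":0,"ry":0,"rz":0},{"dx":0,"dy":0,"dz":2,"rx":0,"ry":0,"rz":0},{"dx":0,"dy":0,"dz":1,"rx":0,"ry":0,"rz":0},{"dx":0,"dy":0,"dz":0,"rx":0,"ry":0,"rz":0},{"dx":0,"dy":0,"dz":0,"rx":0,"ry":0,"rz":0}])

```text
time: 7.98
position: [0.5854, 0.0391, 0.0839]
tool_rot: [-3.096, 0.533, -0.0]
wrist_force: [-0.1, 0.0, -5.8]
opening: 0.0295
grip_force: 30.0
```

Call:
apply_moves(moves=[{"dx":0,"dy":0,"dz":0.7,"rx":0,"ry":0,"rz":0},{"dx":0,"dy":0,"dz":0.7,"rx":0,"ry":0,"rz":0},{"dx":0,"dy":0,"dz":0,"rx":0,"ry":0,"rz":0},{"dx":0,"dy":0,"dz":0,"rx":0,"ry":0,"rz":0}])

```text
time: 8.48
position: [0.5854, 0.0391, 0.0824]
tool_rot: [3.096, -0.533, 0.0]
wrist_force: [0.2, 0.2, -4.3]
opening: 0.0296
grip_force: 30.0
```

Call:
apply_moves(moves=[{"dx":0,"dy":0,"dz":0.5,"rx":0,"ry":0,"rz":0},{"dx":0,"dy":0,"dz":0,"rx":0,"ry":0,"rz":0},{"dx":0,"dy":0,"dz":0,"rx":0,"ry":0,"rz":0}])

```text
time: 8.85
position: [0.5854, 0.0391, 0.082]
tool_rot: [-3.096, 0.533, -0.001]
wrist_force: [-2.1, 0.3, -1.7]
opening: 0.0293
grip_force: 30.0
```

Call:
apply_moves(moves=[{"dx":0.8,"dy":0,"dz":0,"rx":0,"ry":0,"rz":0},{"dx":0.8,"dy":0,"dz":0,"rx":0,"ry":0,"rz":0},{"dx":0.8,"dy":0,"dz":0,"rx":0,"ry":0,"rz":0},{"dx":0,"dy":0,"dz":0,"rx":0,"ry":0,"rz":0},{"dx":0,"dy":0,"dz":0,"rx":0,"ry":0,"rz":0}])

```text
time: 9.48
position: [0.5874, 0.0384, 0.0817]
tool_rot: [3.096, -0.533, -0.001]
wrist_force: [-3.8, 1.5, 0.2]
opening: 0.0296
grip_force: 30.0
```

Call:
apply_moves(moves=[{"dx":0.5,"dy":0,"dz":0,"rx":0,"ry":0,"rz":0},{"dx":0,"dy":0,"dz":0,"rx":0,"ry":0,"rz":0},{"dx":0,"dy":0,"dz":0,"rx":0,"ry":0,"rz":0}])

```text
time: 9.85
position: [0.5882, 0.0382, 0.0818]
tool_rot: [-3.096, 0.533, -0.0]
wrist_force: [-2.6, 1.0, 0.1]
opening: 0.0297
grip_force: 30.0
```

Call:
apply_moves(moves=[{"dx":0.5,"dy":0,"dz":0,"rx":0,"ry":0,"rz":0},{"dx":0,"dy":0,"dz":0,"rx":0,"ry":0,"rz":0},{"dx":0,"dy":0,"dz":0,"rx":0,"ry":0,"rz":0}])

```text
time: 10.22
position: [0.5886, 0.038, 0.0818]
tool_rot: [-3.096, 0.533, -0.0]
wrist_force: [-3.3, 1.3, -1.0]
opening: 0.0294
grip_force: 30.0
```

Friction is about 3 N. I'll continue in x.

Call:
apply_moves(moves=[{"dx":0.5,"dy":0,"dz":0,"rx":0,"ry":0,"rz":0},{"dx":0,"dy":0,"dz":0,"rx":0,"ry":0,"rz":0},{"dx":0,"dy":0,"dz":0,"rx":0,"ry":0,"rz":0}])

```text
time: 10.6
position: [0.589, 0.0378, 0.0818]
tool_rot: [-3.096, 0.533, -0.0]
wrist_force: [-3.4, 1.6, 0.2]
opening: 0.0299
grip_force: 30.0
```

Call:
apply_moves(moves=[{"dx":0.3,"dy":0,"dz":0,"rx":0,"ry":0,"rz":0},{"dx":0,"dy":0,"dz":0,"rx":0,"ry":0,"rz":0},{"dx":0,"dy":0,"dz":0,"rx":0,"ry":0,"rz":0}])

```text
time: 10.98
position: [0.589, 0.0378, 0.0818]
tool_rot: [-3.096, 0.533, 0.001]
wrist_force: [-3.5, 1.9, 0.2]
opening: 0.03
grip_force: 30.0
```

Call:
apply_moves(moves=[{"dx":0.4,"dy":0,"dz":0,"rx":0,"ry":0,"rz":0},{"dx":0,"dy":0,"dz":0,"rx":0,"ry":0,"rz":0},{"dx":0,"dy":0,"dz":0,"rx":0,"ry":0,"rz":0}])

```text
time: 11.35
position: [0.5892, 0.0377, 0.0817]
tool_rot: [3.096, -0.533, -0.002]
wrist_force: [-4.7, 1.5, 0.4]
opening: 0.03
grip_force: 30.0
```

Call:
apply_moves(moves=[{"dx":0.4,"dy":0,"dz":0,"rx":0,"ry":0,"rz":0},{"dx":0,"dy":0,"dz":0,"rx":0,"ry":0,"rz":0},{"dx":0,"dy":0,"dz":0,"rx":0,"ry":0,"rz":0}])

```text
time: 11.72
position: [0.5892, 0.0377, 0.0817]
tool_rot: [3.096, -0.533, -0.003]
wrist_force: [-4.4, 1.8, -0.2]
opening: 0.03
grip_force: 30.0
```

x contact is reached (position stopped and the force is rising). Now y.

Call:
apply_moves(moves=[{"dx":0,"dy":-0.7,"dz":0,"rx":0,"ry":0,"rz":0},{"dx":0,"dy":-0.7,"dz":0,"rx":0,"ry":0,"rz":0},{"dx":0,"dy":-0.7,"dz":0,"rx":0,"ry":0,"rz":0},{"dx":0,"dy":0,"dz":0,"rx":0,"ry":0,"rz":0},{"dx":0,"dy":0,"dz":0,"rx":0,"ry":0,"rz":0}])

```text
time: 12.35
position: [0.5892, 0.0379, 0.0816]
tool_rot: [3.093, -0.535, -0.004]
wrist_force: [-6.1, -0.8, 1.1]
opening: 0.0296
grip_force: 30.0
```

Call:
apply_moves(moves=[{"dx":0,"dy":-0.6,"dz":0,"rx":0,"ry":0,"rz":0},{"dx":0,"dy":0,"dz":0,"rx":0,"ry":0,"rz":0},{"dx":0,"dy":0,"dz":0,"rx":0,"ry":0,"rz":0}])

```text
time: 12.72
position: [0.5892, 0.038, 0.0816]
tool_rot: [3.093, -0.535, -0.005]
wrist_force: [-5.8, -1.5, 2.4]
opening: 0.0298
grip_force: 30.0
```

Call:
apply_moves(moves=[{"dx":0,"dy":-0.6,"dz":0,"rx":0,"ry":0,"rz":0},{"dx":0,"dy":0,"dz":0,"rx":0,"ry":0,"rz":0},{"dx":0,"dy":0,"dz":0,"rx":0,"ry":0,"rz":0}])

```text
time: 13.1
position: [0.5893, 0.038, 0.0816]
tool_rot: [3.092, -0.536, -0.005]
wrist_force: [-6.5, -1.9, 1.2]
opening: 0.0295
grip_force: 30.0
```

The die is stuck by friction in y. I'll lighten the downward load and ease x slightly, then push on.

Call:
apply_moves(moves=[{"dx":-0.5,"dy":0,"dz":-0.4,"rx":0,"ry":0,"rz":0},{"dx":0,"dy":0,"dz":0,"rx":0,"ry":0,"rz":0},{"dx":0,"dy":0,"dz":0,"rx":0,"ry":0,"rz":0}])

```text
time: 13.48
position: [0.5893, 0.038, 0.0819]
tool_rot: [3.092, -0.536, -0.004]
wrist_force: [-5.1, -2.7, 0.1]
opening: 0.0298
grip_force: 30.0
```

Call:
apply_moves(moves=[{"dx":0,"dy":-0.4,"dz":-0.2,"rx":0,"ry":0,"rz":0},{"dx":0,"dy":0,"dz":0,"rx":0,"ry":0,"rz":0},{"dx":0,"dy":0,"dz":0,"rx":0,"ry":0,"rz":0}])

```text
time: 13.85
position: [0.5893, 0.0381, 0.082]
tool_rot: [3.091, -0.536, -0.004]
wrist_force: [-5.7, -3.0, -0.6]
opening: 0.0299
grip_force: 30.0
```

```bash
python3 - <<'E'
from h import *
s,c=snap("wrist","w5");print(s["position"],s["tool_rot"],s["wrist_force"],s["moment"])
a=c["pixels"][...,::-1][120:220,170:340]
b=viewer=None
from cell import viewer
t=viewer.camera("top")["pixels"][...,::-1][140:225,180:260]
cv2.imwrite("pics/w5b.png",np.vstack([cv2.resize(a,(680,400),interpolation=cv2.INTER_CUBIC)]))
R=Ro.from_rotvec(s["tool_rot"]).as_matrix();print("yaw",np.degrees(np.arctan2(R[1,0],R[0,0])),R[:,2])
g=c["pixels"].mean(2)
for r_ in(175,185,195):print(g[r_,180:206].astype(int).tolist(),g[r_,290:322].astype(int).tolist())
E
```

```text
[0.58925924 0.03814469 0.08197723] [ 3.09140156 -0.53648802 -0.00406148] [-5.70446592 -2.99504501 -0.58343922] [-0.44949786  1.22096068  0.03919426]
yaw -19.690575429297184 [-0.00323166 -0.00348086 -0.99998872]
[243, 243, 243, 243, 167, 152, 153, 152, 153, 153, 152, 102, 66, 63, 187, 196, 158, 154, 154, 154, 154, 154, 154, 155, 154, 154] [116, 116, 116, 117, 116, 116, 116, 117, 117, 117, 118, 117, 118, 117, 118, 118, 118, 118, 118, 119, 135, 186, 189, 189, 190, 191, 191, 191, 192, 193, 193, 193]
[245, 245, 245, 244, 233, 162, 153, 153, 152, 152, 152, 152, 73, 61, 62, 220, 163, 154, 155, 155, 155, 155, 154, 154, 154, 155] [110, 111, 110, 111, 111, 111, 110, 111, 111, 112, 112, 112, 112, 112, 113, 113, 113, 114, 114, 113, 167, 189, 190, 191, 191, 192, 192, 192, 191, 191, 191, 190]
[243, 244, 244, 244, 244, 216, 157, 151, 150, 150, 149, 150, 129, 67, 59, 144, 192, 155, 151, 151, 151, 151, 150, 151, 151, 151] [108, 109, 109, 109, 110, 110, 110, 110, 110, 110, 110, 111, 111, 111, 112, 112, 112, 113, 113, 130, 187, 191, 191, 191, 191, 190, 191, 191, 190, 189, 190, 189]
```

View pics/w5b.png

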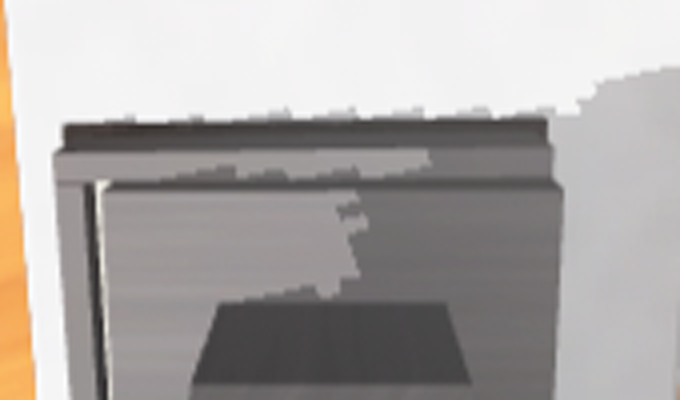

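The crop shows x snug against the far lip (row 185), with a gap of about 2–3 mm left at the y lip (bright strip at cols 97–108). I'll release x pressure first, then push y.

Call:
apply_moves(moves=[{"dx":-0.8,"dy":0,"dz":-0.2,"rx":0,"ry":0,"rz":0},{"dx":0,"dy":-0.4,"dz":0,"rx":0,"ry":0,"rz":0},{"dx":0,"dy":0,"dz":0,"rx":0,"ry":0,"rz":0},{"dx":0,"dy":0,"dz":0,"rx":0,"ry":0,"rz":0}])

```text
time: 14.45
position: [0.5893, 0.0387, 0.0822]
tool_rot: [3.092, -0.537, -0.002]
wrist_force: [-4.9, -3.0, -2.2]
opening: 0.0294
grip_force: 30.0
```

Call:
apply_moves(moves=[{"dx":-0.4,"dy":-0.4,"dz":0,"rx":0,"ry":0,"rz":0},{"dx":0,"dy":0,"dz":0,"rx":0,"ry":0,"rz":0},{"dx":0,"dy":0,"dz":0,"rx":0,"ry":0,"rz":0}])

```text
time: 14.82
position: [0.5903, 0.0417, 0.0825]
tool_rot: [3.095, -0.534, 0.001]
wrist_force: [-2.0, -4.1, -3.9]
opening: 0.0302
grip_force: 30.0
```

y is home, with the lip pushing back at about 4.5 N. Now restoring x pressure.

Call:
apply_moves(moves=[{"dx":0.5,"dy":0,"dz":0,"rx":0,"ry":0,"rz":0},{"dx":0,"dy":0,"dz":0,"rx":0,"ry":0,"rz":0},{"dx":0,"dy":0,"dz":0,"rx":0,"ry":0,"rz":0}])

```text
time: 15.2
position: [0.5904, 0.0417, 0.0825]
tool_rot: [3.095, -0.533, 0.0]
wrist_force: [-2.8, -2.7, -4.8]
opening: 0.0297
grip_force: 30.0
```

Call:
apply_moves(moves=[{"dx":0.5,"dy":-0.2,"dz":0,"rx":0,"ry":0,"rz":0},{"dx":0,"dy":0,"dz":0,"rx":0,"ry":0,"rz":0},{"dx":0,"dy":0,"dz":0,"rx":0,"ry":0,"rz":0}])

```text
time: 15.58
position: [0.5904, 0.0417, 0.0825]
tool_rot: [3.095, -0.533, -0.002]
wrist_force: [-2.7, -3.7, -3.8]
opening: 0.0299
grip_force: 30.0
```

Call:
apply_moves(moves=[{"dx":0.5,"dy":0,"dz":0,"rx":0,"ry":0,"rz":0},{"dx":0.5,"dy":0,"dz":0.2,"rx":0,"ry":0,"rz":0},{"dx":0,"dy":0,"dz":0,"rx":0,"ry":0,"rz":0},{"dx":0,"dy":0,"dz":0,"rx":0,"ry":0,"rz":0}])

```text
time: 16.08
position: [0.5904, 0.0417, 0.0822]
tool_rot: [3.095, -0.533, -0.004]
wrist_force: [-5.9, -3.4, -1.2]
opening: 0.0293
grip_force: 30.0
```

Call:
apply_moves(moves=[{"dx":0.4,"dy":-0.5,"dz":0,"rx":0,"ry":0,"rz":0},{"dx":0,"dy":0,"dz":0,"rx":0,"ry":0,"rz":0},{"dx":0,"dy":0,"dz":0,"rx":0,"ry":0,"rz":0}])

```text
time: 16.45
position: [0.5905, 0.0417, 0.0822]
tool_rot: [3.095, -0.533, -0.006]
wrist_force: [-5.8, -2.3, -1.8]
opening: 0.0299
grip_force: 30.0
```

```bash
python3 - <<'E'
from h import *
s,c=snap("wrist","w6")
R=Ro.from_rotvec(s["tool_rot"]).as_matrix();print(s["position"],"force tool",R.T@s["wrist_force"],"yaw",np.degrees(np.arctan2(R[1,0],R[0,0])),R[:,2])
cv2.imwrite("pics/w6b.png",cv2.resize(c["pixels"][...,::-1][120:220,170:340],(680,400),interpolation=cv2.INTER_CUBIC))
E
```

```text
[0.59051588 0.04172337 0.08219136] force tool [-4.67552386  4.12544257  1.86595674] yaw -19.54486430048045 [-3.89099777e-03 -5.85057585e-04 -9.99992259e-01]
```

View pics/w6b.png

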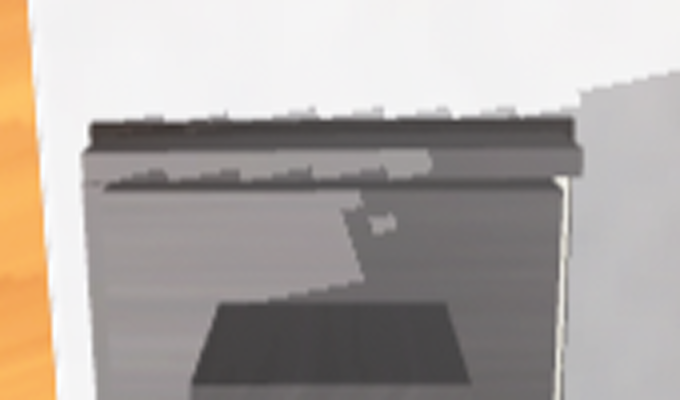

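Both lips are snug: no gap on the left or at the front, and a bed strip shows at the open right edge (col 565). Loads are about 4.7 N and 4.1 N. I'll hold, seat a little firmer, then release.

Call:
apply_moves(moves=[{"dx":0,"dy":0,"dz":0.2,"rx":0,"ry":0,"rz":0},{"dx":0,"dy":0,"dz":0,"rx":0,"ry":0,"rz":0},{"dx":0,"dy":0,"dz":0,"rx":0,"ry":0,"rz":0},{"dx":0,"dy":0,"dz":0,"rx":0,"ry":0,"rz":0},{"dx":0,"dy":0,"dz":0,"rx":0,"ry":0,"rz":0},{"dx":0,"dy":0,"dz":0,"rx":0,"ry":0,"rz":0},{"dx":0,"dy":0,"dz":0,"rx":0,"ry":0,"rz":0},{"dx":0,"dy":0,"dz":0,"rx":0,"ry":0,"rz":0},{"dx":0,"dy":0,"dz":0,"rx":0,"ry":0,"rz":0},{"dx":0,"dy":0,"dz":0,"rx":0,"ry":0,"rz":0}])

```text
time: 17.75
position: [0.5905, 0.0417, 0.0821]
tool_rot: [3.095, -0.533, -0.006]
wrist_force: [-5.8, -3.3, -1.6]
opening: 0.03
grip_force: 30.0
```

Call:
apply_moves(moves=[{"dx":0,"dy":0,"dz":0.2,"rx":0,"ry":0,"rz":0},{"dx":0,"dy":0,"dz":0,"rx":0,"ry":0,"rz":0},{"dx":0,"dy":0,"dz":0,"rx":0,"ry":0,"rz":0},{"dx":0,"dy":0,"dz":0,"rx":0,"ry":0,"rz":0}])

```text
time: 18.25
position: [0.5905, 0.0417, 0.0819]
tool_rot: [3.095, -0.533, -0.006]
wrist_force: [-5.8, -3.6, -1.4]
opening: 0.0298
grip_force: 30.0
```

Call:
apply_moves(moves=[{"dx":-0.3,"dy":0.4,"dz":0,"rx":0,"ry":0,"rz":0},{"dx":-0.3,"dy":0.4,"dz":0,"rx":0,"ry":0,"rz":0},{"dx":0,"dy":0,"dz":0,"rx":0,"ry":0,"rz":0},{"dx":0,"dy":0,"dz":0,"rx":0,"ry":0,"rz":0}])

```text
time: 18.75
position: [0.5905, 0.0417, 0.0821]
tool_rot: [3.096, -0.533, -0.003]
wrist_force: [-5.5, -2.0, -1.0]
opening: 0.0299
grip_force: 30.0
```

Call:
apply_moves(moves=[{"dx":0,"dy":0,"dz":0,"rx":0,"ry":0,"rz":0},{"dx":0,"dy":0,"dz":0,"rx":0,"ry":0,"rz":0},{"dx":0,"dy":0,"dz":0,"rx":0,"ry":0,"rz":0},{"dx":0,"dy":0,"dz":0,"rx":0,"ry":0,"rz":0}], grip=-1, force=8)

```text
time: 19.25
position: [0.5905, 0.0416, 0.082]
tool_rot: [3.096, -0.533, -0.003]
wrist_force: [-5.8, -3.1, -1.6]
opening: 0.03
grip_force: 8.0
```

Call:
apply_moves(moves=[{"dx":0,"dy":0,"dz":0,"rx":0,"ry":0,"rz":0},{"dx":0,"dy":0,"dz":0,"rx":0,"ry":0,"rz":0},{"dx":0,"dy":0,"dz":0,"rx":0,"ry":0,"rz":0},{"dx":0,"dy":0,"dz":0,"rx":0,"ry":0,"rz":0},{"dx":0,"dy":0,"dz":0,"rx":0,"ry":0,"rz":0}], grip=0.4)

```text
time: 19.88
position: [0.5918, 0.0417, 0.0821]
tool_rot: [-3.096, 0.533, -0.001]
wrist_force: [-0.1, -1.4, 0.3]
opening: 0.062
grip_force: 0.0
```

Call:
apply_moves(moves=[{"dx":0,"dy":0,"dz":-10,"rx":0,"ry":0,"rz":0},{"dx":0,"dy":0,"dz":-30,"rx":0,"ry":0,"rz":0},{"dx":0,"dy":0,"dz":-30,"rx":0,"ry":0,"rz":0},{"dx":-30,"dy":0,"dz":-30,"rx":0,"ry":0,"rz":0},{"dx":-30,"dy":0,"dz":0,"rx":0,"ry":0,"rz":0},{"dx":0,"dy":0,"dz":0,"rx":0,"ry":0,"rz":0},{"dx":0,"dy":0,"dz":0,"rx":0,"ry":0,"rz":0}])

```text
time: 20.75
position: [0.5362, 0.0613, 0.1824]
tool_rot: [-3.096, 0.534, -0.003]
wrist_force: [0.5, -0.3, -0.4]
opening: 0.0614
grip_force: 0.0
```

```bash
python3 - <<'E'
from h import *
s,c=snap("wrist","w7");print(s["time"],s["position"],s["wrist_force"])
cv2.imwrite("pics/w7b.png",cv2.resize(c["pixels"][...,::-1][20:200,150:350],(660,594),interpolation=cv2.INTER_CUBIC))
E
```

```text
20.75 [0.53619281 0.06132953 0.18243685] [ 0.52101291 -0.32358011 -0.36377311]
```

View pics/w7b.png

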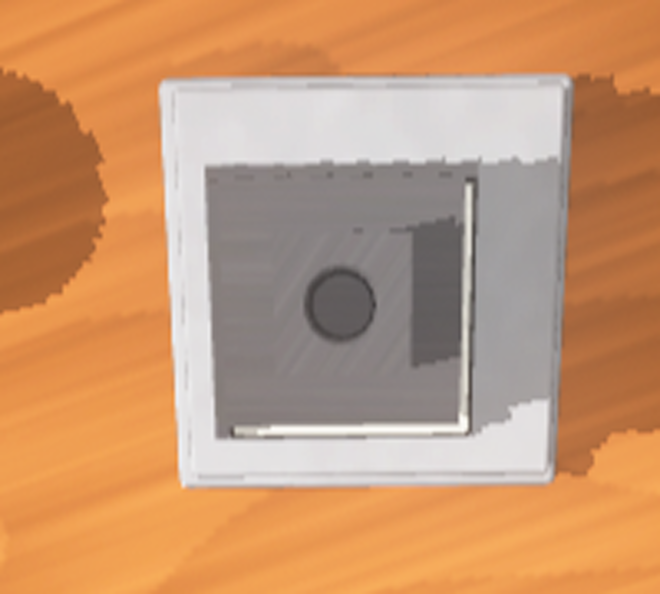

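The die is upright and square in the corner of both lips. An even strip of bed shows along the open right and bottom edges, with no gap at either lip.

```bash
python3 -c "
from cell import r;print(r.sign_off())"
```

```text
the job is handed in; nothing more can be done
None
```

The die is upright on the bed, pushed snug against both lips, held there at about 4–5 N for roughly 2 s, then released, and the job was handed in at about 21 s of the 61 s limit; the last wrist picture shows it square with even strips of bed at both open edges, and no verdict was returned.

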